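# Load the marking rod into the gauge stand

### The arm

A 6-joint arm with a two-finger parallel gripper is mounted at the origin on the work surface. World frame = base frame: x ahead of the robot, y to its left, z up, the work surface at z = 0. Lengths are in m, angles in rad, forces in N, time in s.
With the tool pointing down it reaches from about 0.35 to 0.975 m from the base axis. Payload 4.9 kg.
Tool frame: the origin (TCP) lies on the centre line of the jaws, within the pads' length; the fingertips stand ctrl.nose_length ahead of it and the grasp point (between the pads) lies 2 mm behind it (ctrl.nose_length is the distance from the TCP to the fingertips, in m); z points along the fingers, y is the direction in which the jaws open and shut (so a half turn about z gives the same grasp; the last joint's range is limited). The gripper opens to 85 mm and grips with 20 to 120 N. Pads are 22 mm wide; open, the fingers measure 114 mm over their backs; the gripper's body (76 mm by 85 mm) begins 54 mm behind the grasp point. The pads swing forward as they close: fully open they stand 13 mm farther back than shut.
Start: joints at [-1.446, 0.053, 1.613, -0, 1.476, -0.119], TCP at [0.151, -0.606, 0.248] pointing down, gripper open.
Joint ranges: [-3.01, 3.01], [-1.01, 2.22], [0.06, 2.58], [-1.02, 4.17], [0.09, 2.62], [-3.14, 3.14]. Speed limits (rad/s): [2.57, 2.57, 3.14, 3.14, 3.14, 3.14].

### API

Orientations are given as a rotation vector (axis times angle).
In Python, from station import sensors, get_image, order, ctrl gives the robot as it stands.
- The arm moves only by the tool move_arm, never from a script. Its argument "increments" is a list of rows, each a list of 5 numbers: the shift along the tool's x, y, z in cm, then the turn about the tool's z in degrees, then the finger opening in cm, from 0 to 8.54. In form: [[dx, dy, dz, twist, gripper], ...]. A call has 1 to 5 rows; each row is the pose to reach, as a shift and turn from the pose commanded when the call began, along the tool's axes at that moment; what a row does not reach only later rows make up. A row lasts 1/8 s, in which the tool goes at most 62.5 mm and 10.7 degrees, less where a joint would pass 70% of its speed; a pose out of reach is approached as far as the arm can. A call with a gripper value outside its range is refused whole. The fingers move at their own pace and stop on an object; "newtons" is the grip in N (left out, the last holds). Time passes only in rows, so rows that repeat a pose let the fingers close. It gives the time, the measured TCP pose, the force and the opening at its end, in the units of the state.
- sensors.get_obs(): the state, without advancing time (a new reading comes with each control period).
- get_image(name): name is "scene" or "top" or "wrist"; returns a dict with "image" (400x640x3 uint8, red, green, blue), "K" (3x3 intrinsics, pixels), "R" (3x3) and "t" (3): a world point X has camera coordinates R X + t. Camera axes: x right, y down, z forward; pixel columns grow to the right and rows downward; lengths in m; the calibration is good to about 2 mm. The wrist camera is an equidistant fisheye: a pixel r from the principal point sees the ray r / f radians off the axis. A picture is of the moment at which its call begins. There is no depth.
- order.finish_job(): hands the job in, once; it reports no verdict.
The state is a dict: "t": time; "q": joint angles; "dq": joint speeds; "effort": joint torques, N m; "tool_pos": TCP position; "tool_rot": TCP orientation; "contact_force": force on the tool from outside, world axes, zero at the start; "wrist_torque": the same for the moment, N m; "opening": finger opening in m.
Only numpy, scipy, OpenCV 4.12 (cv2) and the standard library are available. Lean on these libraries where they do the work, as an engineer would, in place of code of your own. Each camera call takes 0.05 s, during which the arm holds its last target.

### The job

Take the marking rod (the pointed steel rod with the thick round wooden handle) out of the tool block and thread it, point down, through the upper and then the lower bushing of the gauge stand. Finish while still holding it by the handle, still and upright through both bushings, with its point poised about 15 mm above the clay disc; the point must not touch the disc. Leave the other tools standing in the block and the other things on the bench where they are.

Things in the scene. Friction and masses are not known exactly. Their poses are not given: they have to be found in the camera images.
- rod: the marking rod, 190 mm long, about 0.1 kg, loose, standing point down in one of the three bores of the tool block (any of them, leaning by up to 2 degrees). From the point up: a taper from 4 mm to 10 mm diameter over the first 18 mm, a plain steel shaft of 10 mm diameter up to 140 mm, then a round wooden handle of 20 mm diameter from 140 to 190 mm. Origin at the point (lowest end), z along the rod up to the handle
- rod_handle (a point): centre of the rod's wooden handle (20 mm diameter, 50 mm long), on the rod's axis 165 mm above its point: the place to grip
- rod_point (a point): the rod's pointed lower end
- block: the tool block, wood, fixed, 60 x 210 x 60 mm high with three identical vertical bores of 11.5 mm diameter, 52 mm deep, along its long side (its y axis) at -75, 0 and +75 mm. Origin at the centre of its underside on the bench; z up. Tools standing in it have their lower ends 8 mm above the bench
- brush_mid (a point): middle (98 mm above its lower end) of a 196 mm long wooden brush with a pale bulging bristle head up to 22 mm thick, standing loose in another bore of the block; leave it
- spatula_mid (a point): middle (82 mm above its lower end) of a 165 mm long wooden spatula with a flat blade 22 mm wide at its top, standing loose in another bore of the block; leave it
- stand: the gauge stand, fixed to the bench: two level arms one above the other reach from a round steel column and each ends in a brass bushing block 36 x 36 x 15 mm with a vertical through hole of 13 mm diameter; both holes share one vertical axis. Origin on the bench on that axis, z up. The column (22 mm diameter, top 150 mm above the bench, the same height as the upper arm's top) stands 90 mm from the axis along the stand's +y, on a foot 100 x 70 x 14 mm
- upper_bushing (a point): centre of the top mouth of the upper bushing's hole, 150 mm above the bench; the hole goes 15 mm down to 135 mm above the bench
- lower_bushing (a point): centre of the top mouth of the lower bushing's hole, 85 mm above the bench, 65 mm right below the upper mouth; the hole goes 15 mm down to 70 mm above the bench
- disc: the clay disc, 90 mm diameter, 15 mm thick, loose, lying flat on the bench below the bushings, within 8 mm of their axis. Origin at the centre of its underside
- disc_top (a point): centre of the clay disc's flat top face, 15 mm above the bench
- bottle_mid (a point): middle of a white squeeze bottle, 52 mm diameter, 150 mm high, standing near the far side of the bench; leave it
- ornament_mid (a point): middle of a white ball ornament with red-brown lines, 84 mm diameter, 75 mm high, standing on the near side of the bench between block and stand; leave it
- glaze_cup_mid (a point): middle of a blue open cup, 72 mm diameter, 70 mm high, standing near the far side of the bench; leave it
- sponge: yellow sponge block, 90 x 60 x 30 mm, lying beyond the tool block; origin at the centre of its underside; leave it
Mind the look-alikes: they are no part of the job. There is more than one size of the disc; the one meant has the size given above.

How it is judged:
By the outcome, as a careful person would: the job done as asked, in the order asked, and still so for the second after the job is handed in, while the arm keeps its last pose, push and grip.
It also fails if it takes over 48 s, if anything falls off the work surface, if the arm or the gripper's body presses on something with over 40 N, if the wrist force passes 120 N, or if a joint passes its speed limit or range.

## Working session

There is one attempt and no reset: what is moved stays moved. The work goes in short steps, Python scripts to look and compute and a tool call to move; the robot and the scene stay as the last step left them, time stands still between calls to the robot, and variables do not carry over. Pictures are saved under pics/ and viewed, and the job is handed in when it is done.

Besides the shell and the picture viewer there is one more tool, called after "Call:" as name([rows], argument=value, ...), one row to a line, values as JSON. move_arm: Moves the arm, as the interface text tells. Its arguments: {"type":"object","properties":{"increments":{"type":"array"},"newtons":{"type":"number"}},"required":["increments"]}

```bash
ls; mkdir -p pics; python3 - <<'E'
from station import sensors,get_image,ctrl
import cv2,numpy as np,pickle
o=sensors.get_obs();print(o['t'],o['tool_pos'],o['tool_rot'],o['opening'],ctrl.nose_length)
for n in ['scene','top','wrist']:
    d=get_image(n);pickle.dump(d,open(f'{n}0.pkl','wb'));cv2.imwrite(f'pics/{n}0.png',d['image'][...,::-1])
    print(n,d['K'].tolist(),np.round(d['R'],3).tolist(),(-d['R'].T@d['t']).round(3))
E
```

```text
pics
0.0 [ 0.15079673 -0.60593023  0.24706883] [-3.11621286e+00 -3.81739024e-01  4.60727940e-05] 0.08533782659600046 0.017
scene [[506.20600329152205, 0.0, 324.05240357663047], [0.0, 506.20600329152205, 200.57169907355245], [0.0, 0.0, 1.0]] [[-0.445, 0.895, 0.017], [0.677, 0.349, -0.648], [-0.586, -0.276, -0.761]] [1.198 0.254 0.95 ]
top [[382.06452728800866, 0.0, 312.31077732603273], [0.0, 382.06452728800866, 202.87960496480022], [0.0, 0.0, 1.0]] [[0.017, -1.0, -0.004], [-0.987, -0.017, -0.162], [0.162, 0.007, -0.987]] [ 0.406 -0.058  1.047]
wrist [[309.70691628693146, 0.0, 323.9894410855508], [0.0, 309.70691628693146, 203.519489580601], [0.0, 0.0, 1.0]] [[0.241, -0.97, -0.002], [-0.938, -0.234, 0.258], [-0.25, -0.06, -0.966]] [ 0.213 -0.591  0.374]
```

View pics/scene0.png

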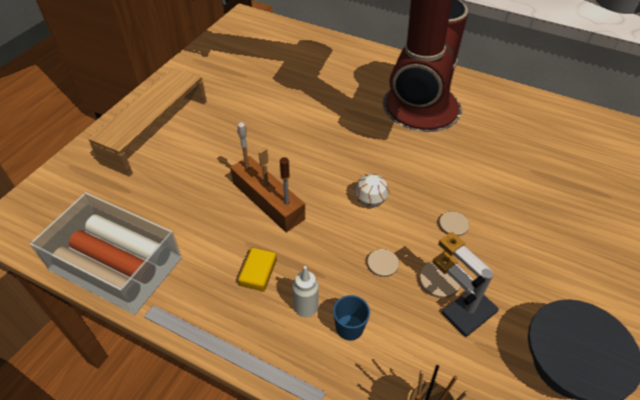

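View pics/top0.png

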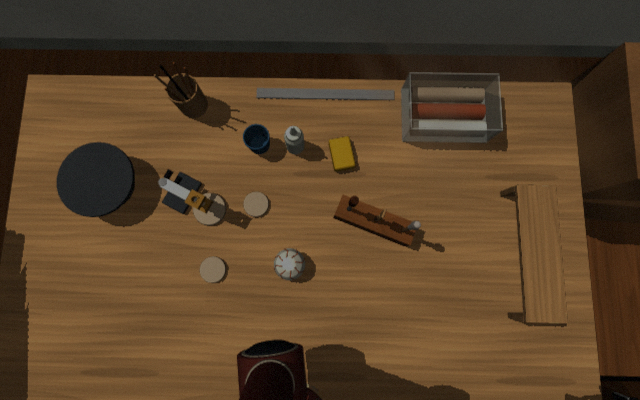

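View pics/wrist0.png

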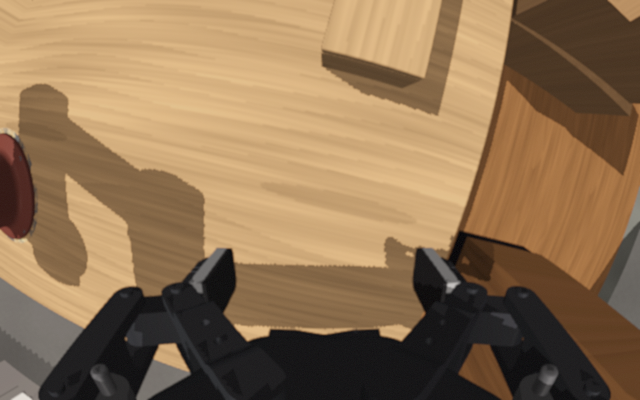

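The scene view shows the tool block at (268,195). Its tools are a pale-headed brush (243,140), a flat spatula (264,162) and a dark thick-handled rod (285,175). The stand is at (465,270), and there are discs at (383,262), (453,223) and one under the bushings at (438,278). I'll enlarge both areas.

```bash
python3 - <<'E'
import cv2,pickle,numpy as np
s=pickle.load(open('scene0.pkl','rb'))['image'][...,::-1];t=pickle.load(open('top0.pkl','rb'))['image'][...,::-1]
f=lambda im,x,y,w,h,k:cv2.resize(im[y:y+h,x:x+w],None,fx=k,fy=k,interpolation=cv2.INTER_CUBIC)
cv2.imwrite('pics/c1.png',np.hstack([f(s,215,115,100,120,4),f(s,410,215,100,120,4)]))
t=cv2.convertScaleAbs(t,alpha=1.8)
cv2.imwrite('pics/c2.png',np.hstack([f(t,330,185,100,70,4),f(t,150,160,100,70,4)]))
E
```

```text
(no output)
```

View pics/c1.png

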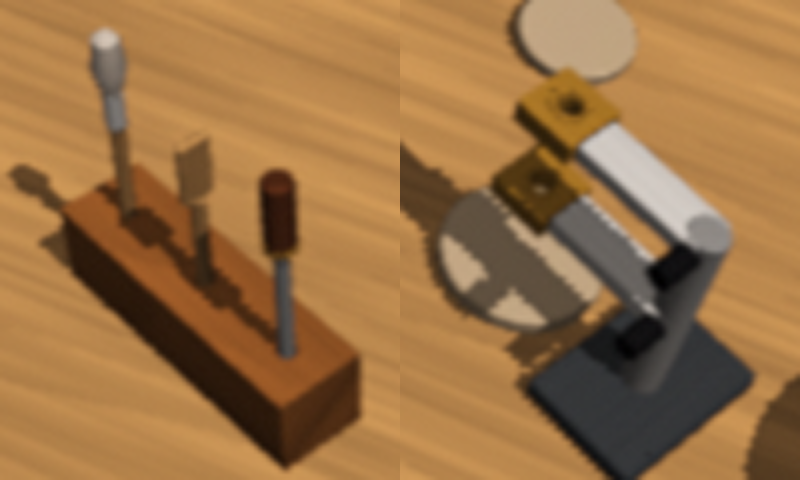

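View pics/c2.png

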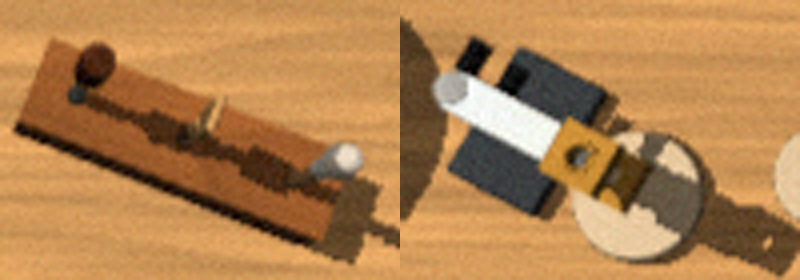

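The rod is the tool at scene (285,175) and top (354,201). It has a dark, thick round handle on a grey steel shaft. The brush has a pale bulb at scene (243,135), and the spatula has a flat blade at scene (264,162). Next I'll measure.

```bash
cat > h.py <<'E'
import numpy as np,cv2,pickle
def ray(d,u,v,fish=False):
    K=d['K'];x=(u-K[0,2])/K[0,0];y=(v-K[1,2])/K[1,1]
    if fish:
        r=np.hypot(x,y);c=np.array([x/r*np.sin(r),y/r*np.sin(r),np.cos(r)]) if r>1e-9 else np.array([0,0,1.])
    else: c=np.array([x,y,1.])
    w=d['R'].T@c; return -d['R'].T@d['t'],w/np.linalg.norm(w)
def onz(d,u,v,z,fish=False):
    o,w=ray(d,u,v,fish);return o+w*(z-o[2])/w[2]
def proj(d,X,fish=False):
    c=d['R']@np.asarray(X,float)+d['t'];K=d['K']
    if fish:
        r=np.hypot(c[0],c[1]);th=np.arctan2(r,c[2]);p=c[:2]/r*th
    else:p=c[:2]/c[2]
    return p*K[0,0]+K[:2,2]
def tri(a,b):
    (o1,w1),(o2,w2)=a,b
    A=np.stack([w1,-w2],1);s=np.linalg.lstsq(A,o2-o1,rcond=None)[0]
    p,q=o1+s[0]*w1,o2+s[1]*w2;return (p+q)/2,np.linalg.norm(p-q)
E
python3 - <<'E'
from h import *
s=pickle.load(open('scene0.pkl','rb'));t=pickle.load(open('top0.pkl','rb'))
S=lambda X,Y,ox,oy:(ox+(X+.5)/4-.5,oy+(Y+.5)/4-.5)
for n,z,ps,pt in [('rodtop',.198,S(277,180,215,115),S(96,60,330,185)),('rodbase',.060,S(288,354,215,115),S(77,97,330,185)),
 ('upper',.15,S(571-400,104,410,215),S(579-400,157,150,160)),('lower',.085,S(541-400,184,410,215),S(619-400,184,150,160)),
 ('coltop',.15,S(709-400,233,410,215),S(453-400,88,150,160)),
 ('disc',.015,S(525-400,255,410,215),S(638-400,196,150,160)),
 ('discA',.015,(383,262.5),(256,204)),('discB',.015,(453,223),(212.5,270))]:
    print(n,onz(s,*ps,z).round(4),onz(t,*pt,z).round(4),[a.round(4) for a in tri(ray(s,*ps),ray(t,*pt))])
# block corners
for c in [(285,408),(357,355),(140,165),(65,210)]: print('bs',onz(s,*S(*c,215,115),.06).round(4))
for c in [(52,38),(15,125),(315,243)]: print('bt',onz(t,*S(*c,330,185),.06).round(4))
E
```

```text
rodtop [ 0.5559 -0.1436  0.198 ] [ 0.5538 -0.1448  0.198 ] [array([ 0.5541, -0.1449,  0.1958]), np.float64(0.0003)]
rodbase [ 0.5581 -0.1419  0.06  ] [ 0.5532 -0.1466  0.06  ] [array([ 0.5537, -0.1461,  0.0533]), np.float64(0.0025)]
upper [0.5583 0.2328 0.15  ] [0.5576 0.2299 0.15  ] [array([0.5576, 0.2316, 0.1483]), np.float64(0.0024)]
lower [0.5624 0.2323 0.085 ] [0.5516 0.224  0.085 ] [array([0.5531, 0.2301, 0.0711]), np.float64(0.004)]
coltop [0.6006 0.3124 0.15  ] [0.5984 0.3086 0.15  ] [array([0.5988, 0.3114, 0.1466]), np.float64(0.0027)]
disc [0.5591 0.2368 0.015 ] [0.5541 0.231  0.015 ] [array([0.5547, 0.235 , 0.0073]), np.float64(0.0036)]
discA [0.5782 0.11   0.015 ] [0.5691 0.1034 0.015 ] [array([0.5706, 0.1067, 0.0026]), np.float64(0.0029)]
discB [0.4002 0.2152 0.015 ] [0.3892 0.2119 0.015 ] [array([0.3891, 0.215 , 0.0022]), np.float64(0.0006)]
bs [ 0.5936 -0.1241  0.06  ]
bs [ 0.5407 -0.1063  0.06  ]
bs [ 0.4659 -0.2986  0.06  ]
bs [ 0.5201 -0.3184  0.06  ]
bt [ 0.5921 -0.1302  0.06  ]
bt [ 0.5341 -0.1064  0.06  ]
bt [ 0.461  -0.2996  0.06  ]
```

Call:
move_arm([
  [0,0,-5.3,0,6],
  [12,-8,-5.3,-11,6],
  [24,-16.5,-5.3,-22,6],
  [36,-25,-5.3,-33,6],
  [50.4,-35,-5.3,-44,6],
])

```text
t: 0.78
tool_pos: [0.3172, -0.4174, 0.301]
tool_rot: [-2.757, -1.505, -0.0]
contact_force: [1.7, 0.8, -0.6]
opening: 0.0601
```

```bash
cat > tool.py <<'E'
import numpy as np
from scipy.spatial.transform import Rotation as Ro
from station import sensors
def goto(X,yaw=None):
    "print increments to reach world TCP X; yaw: wanted angle (deg) of tool y axis, mod 180"
    o=sensors.get_obs();R=Ro.from_rotvec(o['tool_rot']).as_matrix()
    d=R.T@(np.asarray(X)-o['tool_pos'])*100
    a=np.degrees(np.arctan2(R[1,1],R[0,1]));tw=0
    if yaw is not None: tw=-((yaw-a+90)%180-90)
    print('t',round(o['t'],2),'pos',o['tool_pos'].round(4),'tilt',R[:,2].round(4),'yaw y',round(a,2),'F',o['contact_force'].round(2),'open',round(o['opening'],4),'q',o['q'].round(2))
    print('inc cm',d.round(2),'twist',round(tw,2))
E
python3 -c "
from tool import *
goto([.556,-.144,.30],-20.7)"
```

```text
t 0.78 pos [ 0.3172 -0.4174  0.301 ] tilt [ 1.e-04  2.e-04 -1.e+00] yaw y -32.73 F [ 1.75  0.81 -0.56] open 0.0601 q [-1.06 -0.22  1.78  0.    1.58 -0.49]
inc cm [35.9   5.3   0.11] twist -12.03
```

Call:
move_arm([
  [35,5,0,-11,6],
  [35,5,0,-11,6],
  [35,5,0,-11,6],
  [35,5,0,-11,6],
  [35,5,0,-11,6],
])

```text
t: 1.4
tool_pos: [0.5231, -0.1821, 0.3011]
tool_rot: [2.605, 1.755, -0.0]
contact_force: [0.8, -0.5, 0.3]
opening: 0.06
```

```bash
python3 -c "
from tool import *
goto([.556,-.144,.30],-20.7)"
```

```text
t 1.4 pos [ 0.5231 -0.1821  0.3011] tilt [ 0.e+00 -2.e-04 -1.e+00] yaw y -22.05 F [ 0.77 -0.51  0.31] open 0.06 q [-0.47 -0.14  1.72 -0.    1.57 -0.08]
inc cm [4.77 1.62 0.11] twist -1.35
```

Call:
move_arm([
  [4.2,1.5,0,-1.3,6],
  [4.2,1.5,0,-1.3,6],
  [4.2,1.5,0,-1.3,6],
])

```text
t: 1.78
tool_pos: [0.5514, -0.1509, 0.3008]
tool_rot: [-2.585, -1.784, 0.002]
contact_force: [0.7, -0.1, 0.8]
opening: 0.0602
```

```bash
python3 - <<'E'
from tool import *
from h import *
from station import get_image
goto([.556,-.144,.30],-20.7)
d=get_image('wrist');pickle.dump(d,open('wrist1.pkl','wb'));cv2.imwrite('pics/wrist1.png',d['image'][...,::-1])
for X in [(.556,-.144,.198),(.556,-.144,.06),(.556,-.144,.148)]: print(proj(d,X,True).round(1))
E
```

```text
t 1.77 pos [ 0.5514 -0.1509  0.3008] tilt [-1.1e-03 -1.0e-04 -1.0e+00] yaw y -20.76 F [ 0.73 -0.07  0.82] open 0.0602 q [-0.4  -0.1   1.68 -0.    1.57 -0.03]
inc cm [0.81 0.19 0.08] twist -0.06
[327.2 197.3]
[326.2 169.8]
[326.7 184.3]
```

View pics/wrist1.png

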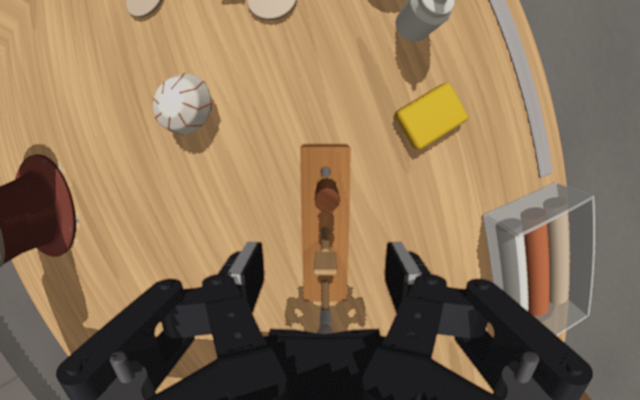

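The wrist view shows the rod's handle top at about (327,198) and its entry to the block at about (325,172). The first estimate predicted (327,197) and (326,170). I'll refine this with a crop.

```bash
python3 - <<'E'
from h import *
d=pickle.load(open('wrist1.pkl','rb'));im=d['image'][...,::-1]
c=cv2.resize(im[150:290,280:370],None,fx=6,fy=6,interpolation=cv2.INTER_CUBIC)[:590]
cv2.imwrite('pics/c3.png',c)
E
```

```text
(no output)
```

View pics/c3.png

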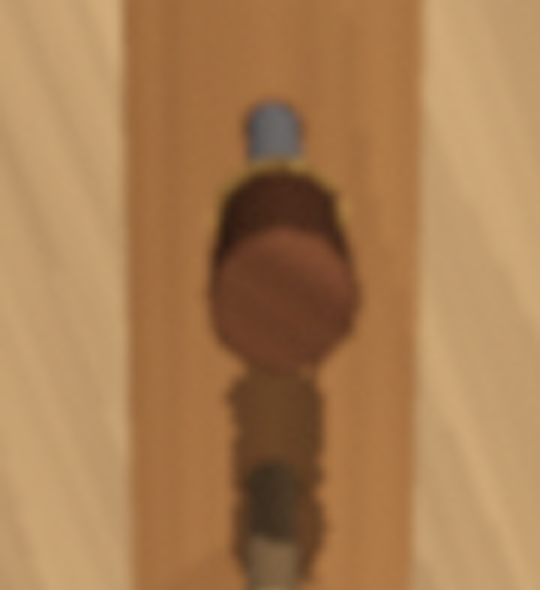

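```bash
python3 - <<'E'
from h import *
from tool import *
d=pickle.load(open('wrist1.pkl','rb'))
g=lambda X,Y:(280+(X+.5)/6-.5,150+(Y+.5)/6-.5)
a=onz(d,*g(284,300),.198,True);b=onz(d,*g(273,125),.06,True)
e=onz(d,*g(212,300),.198,True);f=onz(d,*g(356,300),.198,True)
print(a,b,'dia',np.linalg.norm(e-f)); m=a+(b-a)*(.025/.138);print(m)
bl=[onz(d,*g(x,y),.06,True) for x,y in [(128,200),(420,200),(133,500),(410,500)]];print(bl[0]-bl[2],bl[1]-bl[3],bl[0]-bl[1])
goto([m[0],m[1],.180],-20.7)
E
```

```text
[ 0.55512908 -0.14560954  0.198     ] [ 0.55451973 -0.14419418  0.06      ] dia 0.01838381431820598
[ 0.55501869 -0.14535313  0.173     ]
[2.30631721e-02 6.01462144e-02 5.55111512e-17] [0.02350161 0.05999179 0.        ] [-0.05516014  0.02090323  0.        ]
t 1.82 pos [ 0.5512 -0.1514  0.301 ] tilt [-7.e-04 -2.e-04 -1.e+00] yaw y -20.82 F [0.06 0.37 0.79] open 0.0601 q [-0.4  -0.1   1.68 -0.    1.57 -0.03]
inc cm [ 0.71  0.15 12.1 ] twist -0.12
```

Call:
move_arm([
  [0.7,0.15,2,0,6],
  [0.7,0.15,5,0,6],
  [0.7,0.15,9,0,6],
  [0.7,0.15,12.8,0,6],
  [0.7,0.15,12.9,0,6],
])

```text
t: 2.45
tool_pos: [0.5524, -0.144, 0.167]
tool_rot: [-2.58, -1.779, 0.008]
contact_force: [-0.3, -0.2, -0.8]
opening: 0.0598
```

Call:
move_arm([
  [0,0,0,0,6],
])

```text
t: 2.58
tool_pos: [0.5559, -0.1451, 0.173]
tool_rot: [2.585, 1.783, 0.001]
contact_force: [0.0, -0.1, 0.1]
opening: 0.0595
```

```bash
python3 - <<'E'
from tool import *
from h import *
from station import get_image
goto([.5553,-.145,.172],-20.7)
d=get_image('wrist');pickle.dump(d,open('wrist2.pkl','wb'));cv2.imwrite('pics/wrist2.png',d['image'][...,::-1])
d=get_image('scene');cv2.imwrite('pics/c4.png',cv2.resize(d['image'][60:260,180:380,::-1],None,fx=3,fy=3,interpolation=cv2.INTER_CUBIC))
E
```

```text
t 2.58 pos [ 0.5559 -0.1451  0.173 ] tilt [ 9.e-04 -3.e-04 -1.e+00] yaw y -20.8 F [ 0.01 -0.14  0.14] open 0.0595 q [-0.38 -0.01  1.8   0.    1.35 -0.02]
inc cm [-0.01 -0.06  0.1 ] twist -0.1
```

View pics/wrist2.png

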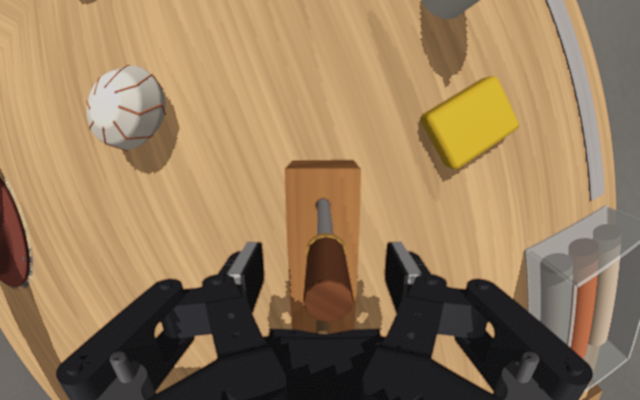

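View pics/c4.png

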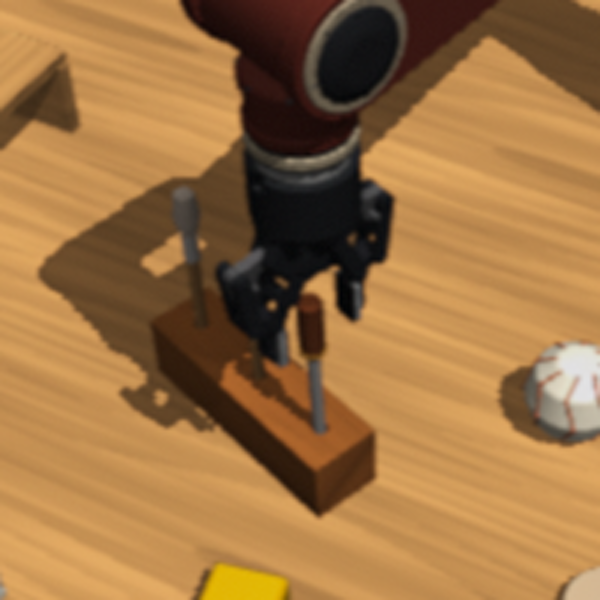

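The wrist view shows the handle at (326,268), centred between the pads at (245,262) and (403,262). I'll close the gripper.

Call:
move_arm([
  [0,0,0,0,3],
  [0,0,0,0,2.4],
  [0,0,0,0,1.5],
  [0,0,0,0,1.5],
  [0,0,0,0,1.5],
], newtons=40)

```text
t: 3.3
tool_pos: [0.556, -0.1447, 0.1731]
tool_rot: [2.585, 1.784, 0.001]
contact_force: [-0.9, -0.1, 4.5]
opening: 0.0187
```

Call:
move_arm([
  [0,0,0,0,1.5],
  [0,0,0,0,1.5],
])

```text
t: 3.55
tool_pos: [0.556, -0.1448, 0.173]
tool_rot: [2.585, 1.784, 0.001]
contact_force: [-0.7, 0.3, 5.8]
opening: 0.019
```

```bash
python3 - <<'E'
from tool import *
from h import *
from station import get_image
goto([.5553,-.145,.172],-20.7)
d=get_image('wrist');pickle.dump(d,open('wrist3.pkl','wb'));cv2.imwrite('pics/wrist3.png',d['image'][...,::-1])
E
```

```text
t 3.55 pos [ 0.556  -0.1448  0.173 ] tilt [ 8.e-04 -3.e-04 -1.e+00] yaw y -20.76 F [-0.69  0.27  5.76] open 0.019 q [-0.38 -0.01  1.8  -0.    1.35 -0.02]
inc cm [-0.05 -0.06  0.1 ] twist -0.06
```

View pics/wrist3.png

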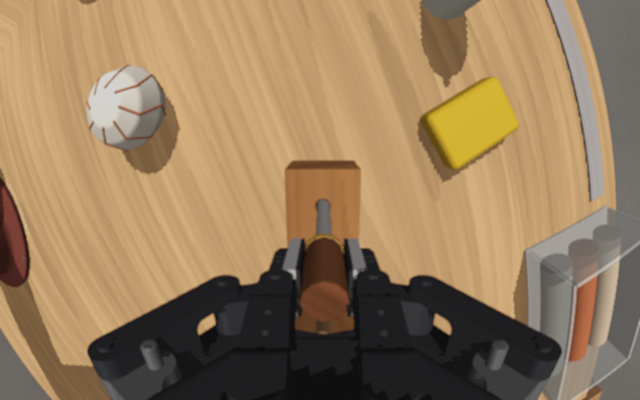

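The rod is gripped, with an opening of 19 mm. Next I'll lift it straight up.

Call:
move_arm([
  [0,0,-1,0,1.5],
  [0,0,-3,0,1.5],
  [0,0,-5.5,0,1.5],
  [0,0,-9,0,1.5],
  [0,0,-13,0,1.5],
])

```text
t: 4.22
tool_pos: [0.5553, -0.1445, 0.3039]
tool_rot: [-2.585, -1.785, 0.001]
contact_force: [0.5, 0.2, -0.7]
opening: 0.019
```

Call:
move_arm([
  [0,0,-3,0,1.5],
  [0,0,-4,0,1.5],
  [0,0,-4,0,1.5],
  [0,0,-4,0,1.5],
])

```text
t: 4.72
tool_pos: [0.5551, -0.1444, 0.3403]
tool_rot: [-2.583, -1.783, 0.003]
contact_force: [0.5, -0.2, -0.7]
opening: 0.0195
```

```bash
python3 - <<'E'
from tool import *
from h import *
from station import get_image
goto([.5575,.231,.343],-20.7)
for n in ['wrist','scene','top']:
  d=get_image(n);pickle.dump(d,open(n+'4.pkl','wb'));cv2.imwrite(f'pics/{n}4.png',d['image'][...,::-1])
E
```

```text
t 4.72 pos [ 0.5551 -0.1444  0.3403] tilt [-0.0029  0.0012 -1.    ] yaw y -20.76 F [ 0.55 -0.22 -0.71] open 0.0195 q [-0.38 -0.11  1.62  0.    1.63 -0.02]
inc cm [ 35.19 -13.08  -0.22] twist -0.06
```

View pics/wrist4.png

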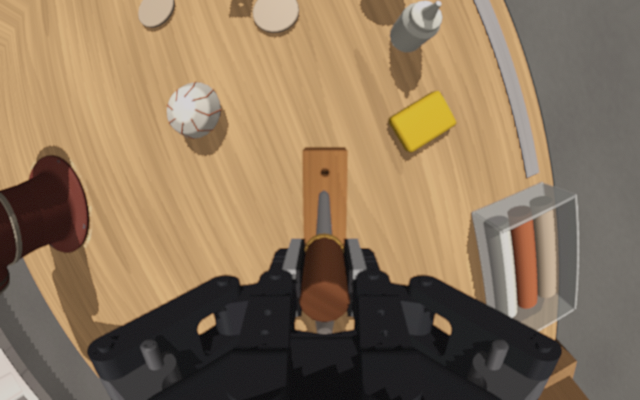

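View pics/scene4.png

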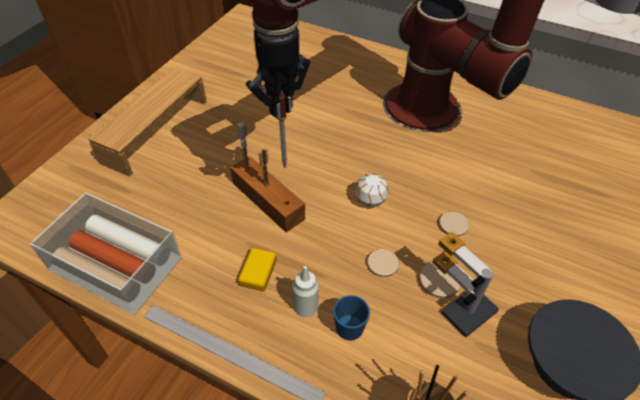

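The rod is out of its bore and hangs point down, with its point at wrist (324,193) and scene (285,166). The other tools still stand in the block. I'll check how straight it sits in the grip, then travel to the stand.

```bash
python3 - <<'E'
from h import *
from tool import *
d=pickle.load(open('wrist4.pkl','rb'));s=pickle.load(open('scene4.pkl','rb'));t=pickle.load(open('top4.pkl','rb'))
o=sensors.get_obs();p=o['tool_pos'];R=Ro.from_rotvec(o['tool_rot']).as_matrix();print(o['t'],p)
tip=p+R[:,2]*.165;top=p-R[:,2]*.025
for n,c,f in [('w',d,1),('s',s,0),('t',t,0)]: print(n,proj(c,tip,f).round(1),proj(c,top,f).round(1), proj(c,tip+[0.01,0,0],f).round(1))
for n,c,(u,v) in [('w',d,(324,180)),('s',s,(285,160)),('t',t,(355,200))]:
    u,v=int(u-22),int(v-22)
    cv2.imwrite(f'pics/tip_{n}.png',cv2.resize(c['image'][v:v+44,u:u+44,::-1],None,fx=6,fy=6,interpolation=cv2.INTER_CUBIC)); print(n,u,v)
E
cd pics; python3 -c "
import cv2,numpy as np
cv2.imwrite('tips.png',np.hstack([cv2.imread(f'tip_{n}.png') for n in 'wst']))"
```

```text
4.875 [ 0.55521278 -0.14447449  0.34055976]
w [324.8 190.2] [325.7 297.9] [334.5 186.7]
s [284.3 166.7] [279.7  94.7] [282.  169.7]
t [352.4 200.9] [362.9 183.2] [352.4 196.6]
w 302 158
s 263 138
t 333 178
```

View pics/tips.png

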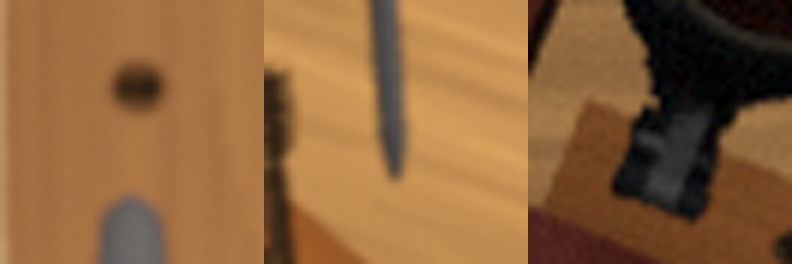

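The rod is vertical in the grip to within about 1 px. I'll travel to a point above the upper bushing, with the rod's point at about 178 mm height.

Call:
move_arm([
  [4,-1.5,-0.3,0,1.5],
  [9,-3.4,-0.3,0,1.5],
  [14,-5.2,-0.3,0,1.5],
  [19,-7.1,-0.3,0,1.5],
  [24,-8.9,-0.3,0,1.5],
])

```text
t: 5.5
tool_pos: [0.5571, 0.113, 0.3445]
tool_rot: [-2.585, -1.784, 0.001]
contact_force: [0.6, -0.6, -1.6]
opening: 0.019
```

Call:
move_arm([
  [4,-1.4,0,0,1.5],
  [8,-3,0,0,1.5],
  [11.2,-4.2,0,0,1.5],
  [11.2,-4.2,0,0,1.5],
  [11.2,-4.2,0,0,1.5],
])

```text
t: 6.12
tool_pos: [0.5578, 0.2306, 0.3446]
tool_rot: [2.585, 1.785, -0.002]
contact_force: [0.4, 0.0, -0.3]
opening: 0.0191
```

```bash
python3 - <<'E'
from tool import *
from h import *
from station import get_image
goto([.5575,.231,.343],-20.7)
for n in ['wrist','scene','top']:
  d=get_image(n);pickle.dump(d,open(n+'5.pkl','wb'));cv2.imwrite(f'pics/{n}5.png',d['image'][...,::-1])
E
```

```text
t 6.12 pos [0.5578 0.2306 0.3446] tilt [-1.1e-03 -8.0e-04 -1.0e+00] yaw y -20.76 F [ 0.43  0.02 -0.28] open 0.0191 q [ 0.27 -0.04  1.54 -0.    1.64  0.63]
inc cm [ 0.03 -0.05  0.16] twist -0.06
```

View pics/wrist5.png

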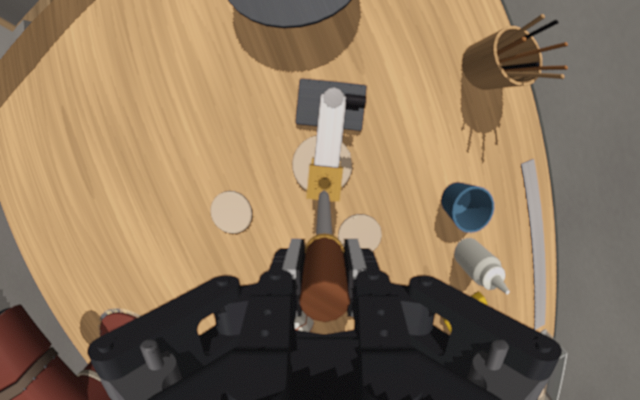

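View pics/scene5.png

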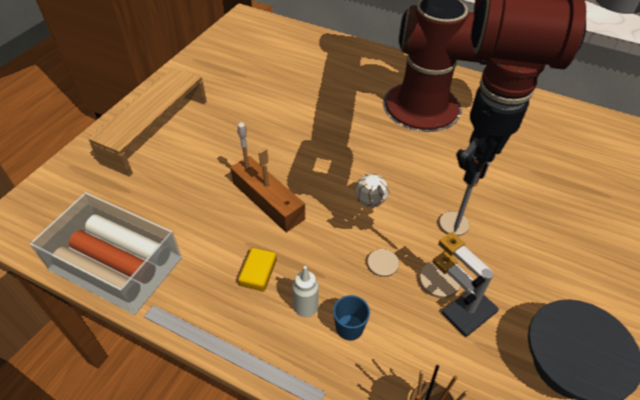

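The wrist view has the upper bushing hole at about (324,184), just beyond the rod's point at (324,193). The scene view has the point at (457,234), above the bushing at (453,241). I'll work out the offset within each image.

```bash
python3 - <<'E'
from h import *
import numpy as np
d=pickle.load(open('wrist5.pkl','rb'));s=pickle.load(open('scene5.pkl','rb'))
a=cv2.resize(d['image'][158:208,300:350,::-1],None,fx=8,fy=8,interpolation=cv2.INTER_CUBIC)
b=cv2.resize(s['image'][220:270,430:480,::-1],None,fx=8,fy=8,interpolation=cv2.INTER_CUBIC)
cv2.imwrite('pics/tip5.png',np.hstack([a,b]))
p=np.array([.5578,.2306,.3446])
for c,f in [(d,1),(s,0)]: print(proj(c,p-[0,0,.165],f).round(1))
E
```

```text
[324.6 190. ]
[454.6 230.9]
```

View pics/tip5.png

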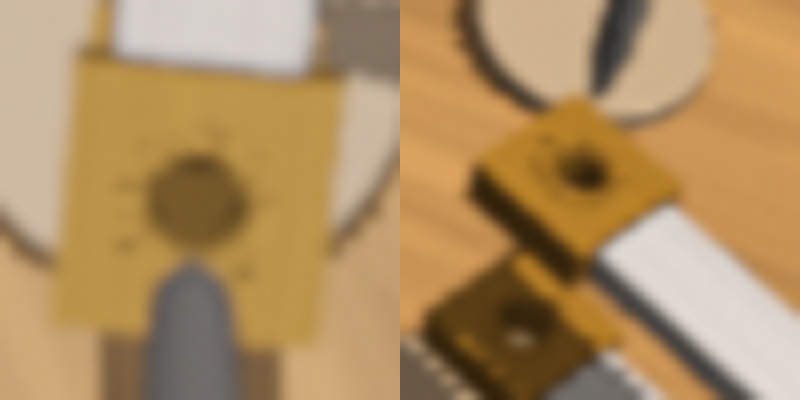

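```bash
python3 - <<'E'
from h import *
from tool import *
d=pickle.load(open('wrist5.pkl','rb'));s=pickle.load(open('scene5.pkl','rb'))
zt=.3446-.165
o=sensors.get_obs();R=Ro.from_rotvec(o['tool_rot']).as_matrix()
for n,c,h,t,f in [('w',d,(324.3,182.9),(323.6,189.8),1),('s',s,(452.4,240.8),(454.6,231.4),0)]:
    H=onz(c,*h,.15,f);T=onz(c,*t,zt,f);D=H-T;D[2]=0;print(n,H.round(4),T.round(4),'move tool mm',(R.T@D*1000).round(1))
# block corners of upper bushing in wrist -> centre
cs=[(80,55),(343,75),(318,345),(55,325)]
P=[onz(d,300+(x+.5)/8-.5,158+(y+.5)/8-.5,.15,1) for x,y in cs];print(np.mean(P,0),[np.linalg.norm(P[i]-P[i-1]) for i in range(4)])
goto([.5575,.231,.343],-20.7)
E
```

```text
w [0.5579 0.2317 0.15  ] [0.5569 0.2311 0.1796] move tool mm [ 0.9  0.7 -0. ]
s [0.5587 0.2329 0.15  ] [0.5589 0.2309 0.1796] move tool mm [ 1.8 -0.9 -0. ]
[0.55808398 0.23185849 0.15      ] [np.float64(0.03658635691459956), np.float64(0.03451254743007562), np.float64(0.036643426776110676), np.float64(0.035347283936320854)]
t 6.28 pos [0.5581 0.23   0.3452] tilt [-1.e-04 -2.e-04 -1.e+00] yaw y -20.83 F [ 0.53 -0.85 -0.94] open 0.0187 q [ 0.27 -0.04  1.54 -0.    1.64  0.63]
inc cm [ 0.08 -0.09  0.22] twist -0.13
```

Call:
move_arm([
  [0.13,0,0.5,0,1.5],
  [0.13,0,1.2,0,1.5],
  [0.13,0,2,0,1.5],
  [0.13,0,2,0,1.5],
])

```text
t: 6.78
tool_pos: [0.5579, 0.2319, 0.3237]
tool_rot: [-2.585, -1.784, 0.004]
contact_force: [-0.0, -0.4, -1.1]
opening: 0.0187
```

```bash
cat > look.py <<'E'
import sys
from tool import *
from h import *
from station import get_image
def look(k):
    goto([.558,.232,.194],-20.7)
    z=sensors.get_obs()['tool_pos'][2];print('tip z',round(z-.165,4))
    d=get_image('wrist');s=get_image('scene');pickle.dump((d,s),open(f'l{k}.pkl','wb'))
    a=cv2.resize(d['image'][158:208,300:350,::-1],None,fx=8,fy=8,interpolation=cv2.INTER_CUBIC)
    b=cv2.resize(s['image'][220:270,430:480,::-1],None,fx=8,fy=8,interpolation=cv2.INTER_CUBIC)
    cv2.imwrite(f'pics/look{k}.png',np.hstack([a,b]))
look(sys.argv[1])
E
python3 look.py 6
```

```text
t 6.78 pos [0.5579 0.2319 0.3237] tilt [-2.3e-03 -6.0e-04 -1.0e+00] yaw y -20.76 F [-0.02 -0.37 -1.1 ] open 0.0187 q [ 0.27 -0.03  1.57  0.    1.6   0.63]
inc cm [ 0.02  0.03 12.97] twist -0.06
tip z 0.1587
```

View pics/look6.png

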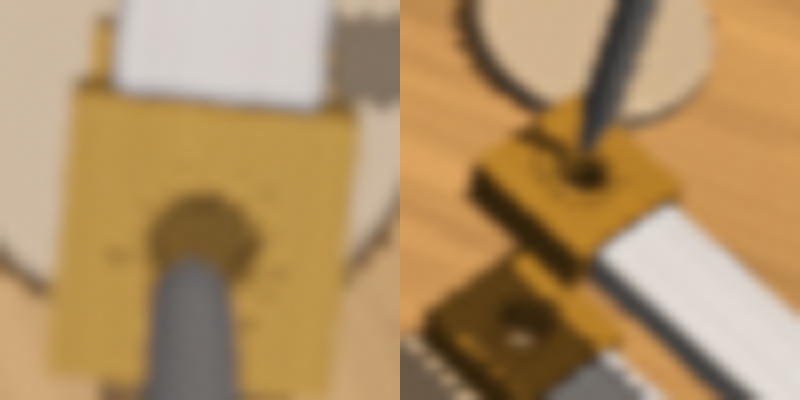

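```bash
python3 - <<'E'
from h import *
from tool import *
d,s=pickle.load(open('l6.pkl','rb'))
o=sensors.get_obs();R=Ro.from_rotvec(o['tool_rot']).as_matrix();zt=.1587
W=lambda x,y:(300+(x+.5)/8-.5,158+(y+.5)/8-.5);S=lambda x,y:(430+(x-400+.5)/8-.5,220+(y+.5)/8-.5)
for n,c,h,t,f in [('w',d,W(204,242),W(192,268),1),('s',s,S(584,171),S(588,148),0)]:
    H=onz(c,*h,.15,f);T=onz(c,*t,zt,f);D=H-T;D[2]=0;print(n,H.round(4),T.round(4),'move tool mm',(R.T@D*1000).round(1))
E
```

```text
w [0.5582 0.2321 0.15  ] [0.5563 0.2314 0.1587] move tool mm [ 1.3  1.5 -0. ]
s [0.5588 0.2333 0.15  ] [0.5587 0.2324 0.1587] move tool mm [ 0.9 -0.2 -0. ]
```

Both views ask for about +1 mm in x and +0.6 mm in y. I'll correct by that and enter the upper bushing.

Call:
move_arm([
  [0.1,0.06,0.3,0,1.5],
  [0.1,0.06,1,0,1.5],
  [0.1,0.06,2,0,1.5],
  [0.1,0.06,2.8,0,1.5],
  [0.1,0.06,2.8,0,1.5],
])

```text
t: 7.5
tool_pos: [0.5588, 0.2327, 0.2957]
tool_rot: [-2.585, -1.784, 0.004]
contact_force: [0.0, -0.4, -0.1]
opening: 0.019
```

```bash
python3 look.py 7
```

```text
t 7.5 pos [0.5588 0.2327 0.2957] tilt [-2.4e-03 -7.0e-04 -1.0e+00] yaw y -20.76 F [ 0.01 -0.44 -0.05] open 0.019 q [ 0.27 -0.02  1.6  -0.    1.56  0.63]
inc cm [-0.08 -0.03 10.17] twist -0.06
tip z 0.1307
```

View pics/look7.png

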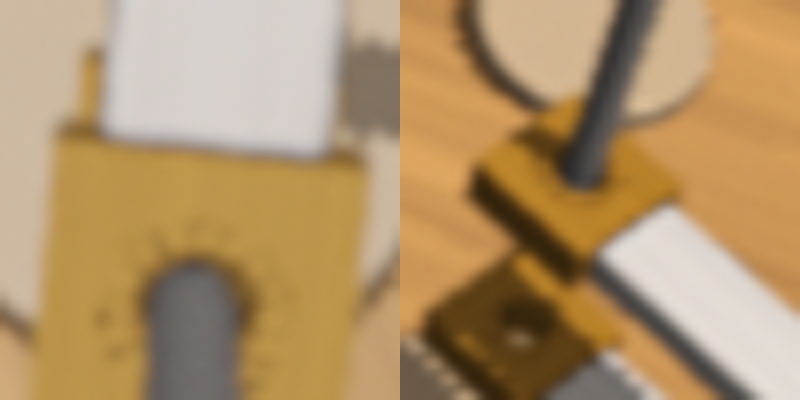

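The point is in the upper bushing with about zero force. I'll nudge +0.4 mm in y and go down to just above the lower mouth.

Call:
move_arm([
  [0,0.04,0.6,0,1.5],
  [0,0.04,1.5,0,1.5],
  [0,0.04,2.5,0,1.5],
  [0,0.04,3.6,0,1.5],
  [0,0.04,3.6,0,1.5],
])

```text
t: 8.22
tool_pos: [0.559, 0.2325, 0.2593]
tool_rot: [-2.584, -1.784, 0.005]
contact_force: [-0.5, -0.5, -0.8]
opening: 0.0191
```

```bash
python3 look.py 8
```

```text
t 8.22 pos [0.559  0.2325 0.2593] tilt [-3.e-03 -8.e-04 -1.e+00] yaw y -20.76 F [-0.45 -0.51 -0.78] open 0.0191 q [0.27 0.   1.65 0.   1.5  0.63]
inc cm [-0.07 -0.06  6.53] twist -0.06
tip z 0.0943
```

View pics/look8.png

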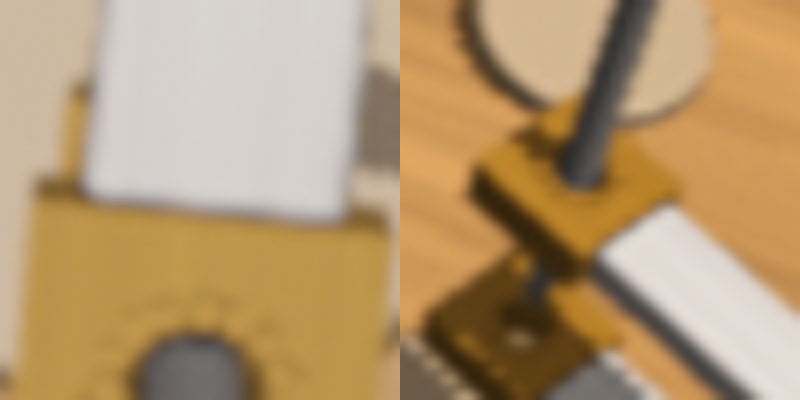

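```bash
python3 - <<'E'
from h import *
from tool import *
d,s=pickle.load(open('l8.pkl','rb'))
cv2.imwrite('pics/z8.png',cv2.resize(s['image'][245:275,430:465,::-1],None,fx=20,fy=20,interpolation=cv2.INTER_CUBIC))
p=sensors.get_obs()['tool_pos'];print(p)
for z in (.15,.0943,.085,.07): 
    u=proj(s,[p[0],p[1],z]);print(z,u.round(2),((u-[430,245]+.5)*20-.5).round(0))
E
```

```text
[0.55968814 0.23272409 0.26112753]
0.15 [452.13 241.14] [452. -68.]
0.0943 [446.39 257.18] [337. 253.]
0.085 [445.48 259.73] [319. 304.]
0.07 [444.03 263.77] [290. 385.]
```

View pics/z8.png

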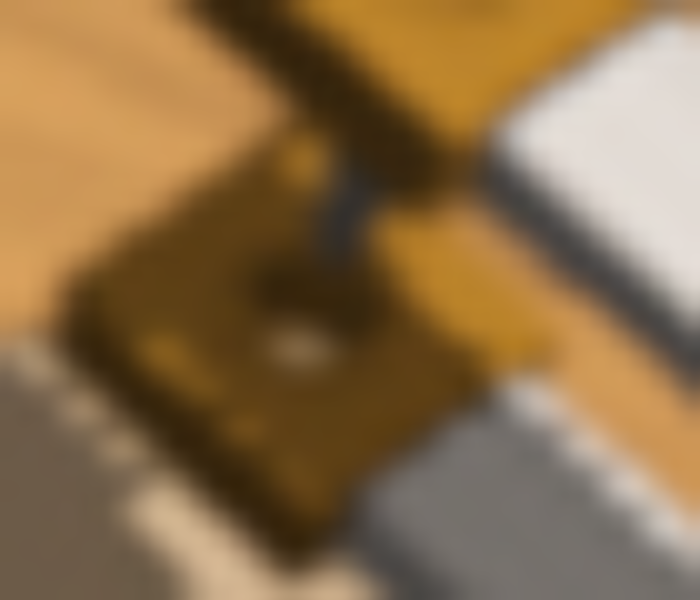

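The rod's point shows at (335,255) in the zoom, over the lower hole at (315,315). It is in line to within about 1 mm. I'll go down into the lower bushing in small steps.

Call:
move_arm([
  [0,0,0.4,0,1.5],
  [0,0,0.9,0,1.5],
  [0,0,1.4,0,1.5],
  [0,0,1.9,0,1.5],
  [0,0,2.4,0,1.5],
])

```text
t: 8.95
tool_pos: [0.5597, 0.2327, 0.2368]
tool_rot: [-2.585, -1.785, 0.0]
contact_force: [-0.3, -0.1, -1.0]
opening: 0.0187
```

```bash
python3 look.py 9
```

```text
t 8.95 pos [0.5597 0.2327 0.2368] tilt [-3.e-04 -1.e-04 -1.e+00] yaw y -20.76 F [-0.25 -0.06 -1.01] open 0.0187 q [ 0.27  0.02  1.67 -0.    1.46  0.63]
inc cm [-0.12 -0.13  4.28] twist -0.06
tip z 0.0718
```

View pics/look9.png

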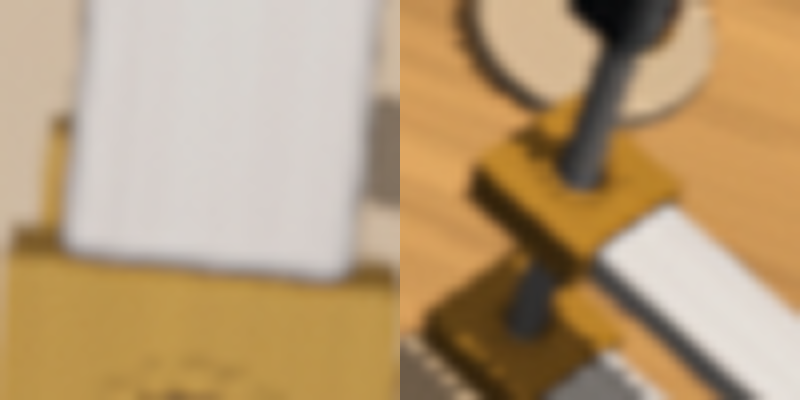

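The point has entered the lower bushing with forces near zero. I'll continue to final depth.

Call:
move_arm([
  [0,0,0.8,0,1.5],
  [0,0,1.6,0,1.5],
  [0,0,2.4,0,1.5],
  [0,0,3.2,0,1.5],
  [0,0,3.8,0,1.5],
])

```text
t: 9.68
tool_pos: [0.5595, 0.2327, 0.1985]
tool_rot: [-2.585, -1.785, 0.001]
contact_force: [-0.4, -0.7, -0.3]
opening: 0.0189
```

```bash
python3 look.py 10; python3 - <<'E'
from h import *
d,s=pickle.load(open('l10.pkl','rb'))
cv2.imwrite('pics/z10.png',cv2.resize(s['image'][150:330,370:530,::-1],None,fx=3.3,fy=3.3,interpolation=cv2.INTER_CUBIC));cv2.imwrite('pics/wrist10.png',d['image'][...,::-1])
E
```

```text
t 9.68 pos [0.5595 0.2327 0.1985] tilt [-7.e-04 -2.e-04 -1.e+00] yaw y -20.76 F [-0.41 -0.67 -0.28] open 0.0189 q [0.27 0.04 1.71 0.   1.39 0.63]
inc cm [-0.12 -0.12  0.45] twist -0.06
tip z 0.0335
```

View pics/z10.png

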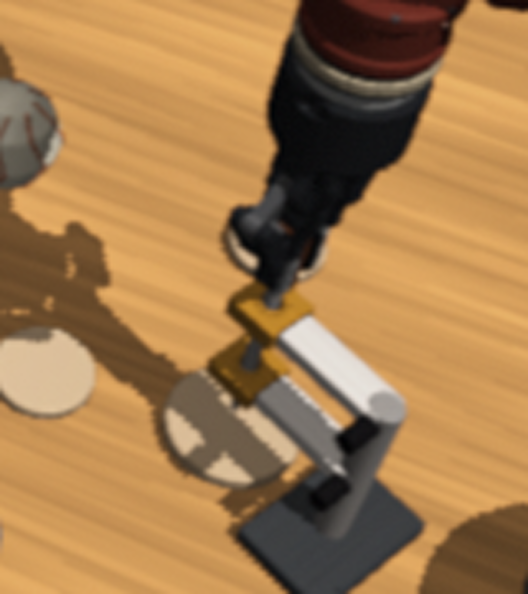

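View pics/wrist10.png

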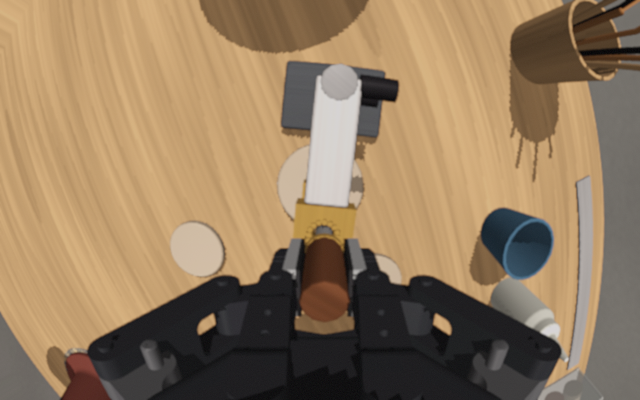

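The rod passes through both bushings, at crop (273,300) and (253,352), and the handle sits unchanged in the pads. I'll go down the last 4 mm and hold.

Call:
move_arm([
  [0,0,0.2,0,1.5],
  [0,0,0.35,0,1.5],
  [0,0,0.35,0,1.5],
  [0,0,0.35,0,1.5],
  [0,0,0.35,0,1.5],
])

```text
t: 10.4
tool_pos: [0.5598, 0.2328, 0.196]
tool_rot: [2.585, 1.785, 0.0]
contact_force: [-0.2, 0.4, -0.9]
opening: 0.019
```

```bash
python3 look.py 11; python3 - <<'E'
from h import *
from tool import *
d,s=pickle.load(open('l11.pkl','rb'));w4=pickle.load(open('wrist4.pkl','rb'));w3=pickle.load(open('wrist3.pkl','rb'))
f=lambda c:cv2.resize(c['image'][215:345,275:375,::-1],None,fx=2.6,fy=2.6,interpolation=cv2.INTER_CUBIC)
cv2.imwrite('pics/cmp.png',np.hstack([f(w3),f(w4),f(d)]))
# handle masks (reddish-brown dark) extents for slip
for n,c in (('grip',w3),('lift',w4),('now',d)):
    hsv=cv2.cvtColor(c['image'],cv2.COLOR_RGB2HSV);m=((hsv[...,0]<13)&(hsv[...,1]>110)&(hsv[...,2]>30)).astype(np.uint8);m[:,:300]=0;m[:,352:]=0;m[:235]=0;m[335:]=0
    k,l,st,ce=cv2.connectedComponentsWithStats(m);i=1+st[1:,4].argmax();print(n,st[i],ce[i].round(1))
o=sensors.get_obs();print(o['t'],o['tool_pos'],np.abs(o['dq']).max(),o['wrist_torque'],[x.round(3).tolist() for x in (d['R'].T@-d['t'],)])
t=__import__('station').get_image('top');cv2.imwrite('pics/top11.png',t['image'][...,::-1])
cv2.imwrite('pics/scene11.png',s['image'][...,::-1])
E
```

```text
t 10.4 pos [0.5598 0.2328 0.196 ] tilt [ 2.e-04  1.e-04 -1.e+00] yaw y -20.76 F [-0.17  0.43 -0.88] open 0.019 q [0.27 0.05 1.71 0.   1.39 0.63]
inc cm [-0.14 -0.14  0.2 ] twist -0.06
tip z 0.031
grip [ 300  239   50   84 3360] [324.  282.4]
lift [ 300  239   50   83 3302] [324.2 281.8]
now [ 300  239   50   83 3297] [324.1 281.8]
10.5 [0.55975675 0.23272151 0.1958795 ] 0.003846485908332046 [0.02762121 0.0077171  0.04003446] [[0.582, 0.293, 0.323]]
```

View pics/cmp.png

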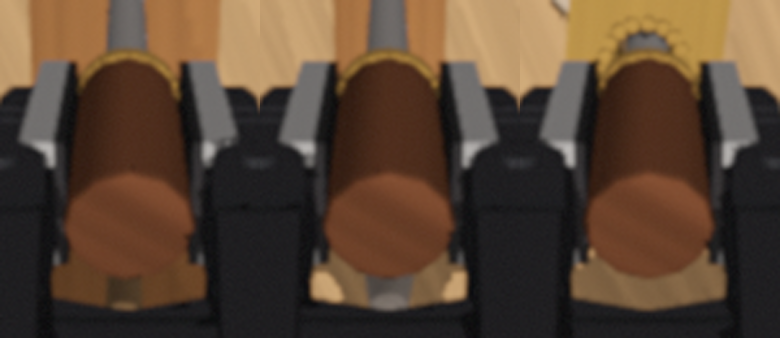

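View pics/scene11.png

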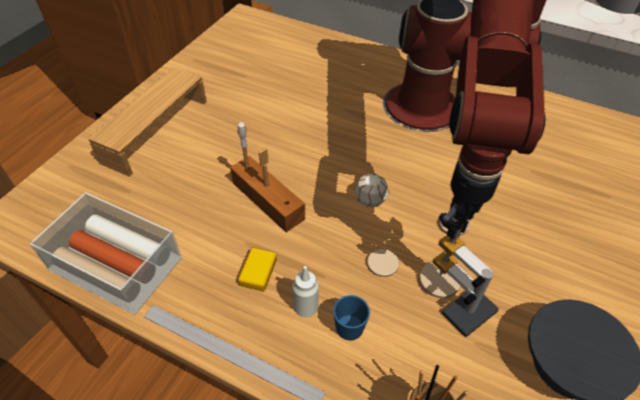

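There has been no slip: the handle's mask extents are the same at grip, lift and now. The point is at about 31 mm, so I'll make a 1 mm final trim and settle.

Call:
move_arm([
  [0,0,0.1,0,1.5],
  [0,0,0.1,0,1.5],
  [0,0,0.1,0,1.5],
  [0,0,0.1,0,1.5],
  [0,0,0.1,0,1.5],
])

```text
t: 11.18
tool_pos: [0.5598, 0.2327, 0.1949]
tool_rot: [2.585, 1.785, 0.0]
contact_force: [-0.3, -0.6, -0.3]
opening: 0.0189
```

```bash
python3 look.py 12; python3 -c "
from station import sensors,order
o=sensors.get_obs();print(o['t'],o['tool_pos'],abs(o['dq']).max(),o['contact_force'],o['opening'])
assert .188<o['tool_pos'][2]<.198 and abs(o['dq']).max()<.03
print(order.finish_job())"
```

```text
t 11.18 pos [0.5598 0.2327 0.1949] tilt [ 1.e-04  0.e+00 -1.e+00] yaw y -20.76 F [-0.26 -0.61 -0.32] open 0.0189 q [0.27 0.05 1.71 0.   1.39 0.63]
inc cm [-0.13 -0.14  0.09] twist -0.06
tip z 0.0299
11.275 [0.5597173  0.23274317 0.19479488] 0.002511964040473569 [-0.32623118 -0.2939825  -0.25991553] 0.01930082143253962
the job is handed in; nothing more can be done
None
```

I gripped the marking rod by its handle, lifted it out of the block and threaded it point down through the upper and then the lower bushing. I handed the job in at 11.3 s, still holding it.

**Last checks:**
- **Depth:** The point stands about 30 mm above the bench, so about 15 mm above the disc. I worked this out from the tool height and the grip offset, because the lower bushing hides the point from the cameras.
- **Grip and stillness:** The tool was vertical and nearly still (joint speeds below 0.003 rad/s). Contact forces were under 1 N. The rod had not slipped: the handle looked the same in the pads at grip, after lifting and at depth.
- **Other things:** In the last full scene picture, the brush and spatula still stood in the block, and the other things looked unmoved.

**Disagreements:** The scene and top cameras differed by a few millimetres on positions, up to about 13 mm on the lower bushing hole. I therefore aligned the rod to the bushings by comparing the point and the hole within one picture.

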